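# Seat the blue tube head in the rotator's taper socket by tapping

## Task

Take the blue tube head from its white dock and fit it to the leaning tube rotator: set its tapered shank loosely into the socket and let go of it, then tap it down until you feel it bottom solidly, so that it stays home by itself. The bottom cannot be seen and its depth differs each time, so stop when you feel it and do not ram the sprung drive down into the machine; leave the orange head and the other bench things where they are.

Things in the scene. Friction and masses are not known exactly. Their poses are not given: they have to be found in the camera images.
- blue_head: Head to fit, 0.14 to 0.28 kg, upright in one dock hole. Origin: centre of the flange's underside; z up. Flange: round, 64 mm across, z 0 to 8 mm. On it a blue grip block 36 x 36 mm, faces square to the body's x and y, z 8 to 52 mm. Below the origin a round tapered steel shank, 48 mm long, 26 mm across at the flange, 18 mm at 40 mm, then nosed to 11 mm at the tip.
- blue_top (a point): Centre of the flat top of the blue head's grip block (a pale disc there is the place to tap), 52 mm above the flange's underside on the head's z axis.
- orange_head: Same shape as the blue head, in orange, in the other dock hole. Not to be disturbed.
- dock: Fixed white block 90 mm (x) by 230 mm (y) by 56 mm high with two 31 mm through holes on its y axis, 65 mm either side of its centre. Origin: centre of its underside. The two heads stand in it.
- rotator: Fixed tube rotator: grey base 130 mm (x) by 140 mm (y), a dark blue barrel 88 mm across leaning 20 degrees from vertical to the base's -x side (roughly to the robot). About 150 mm high. Origin: centre of the underside.
- socket (a point): Mouth of the taper socket: centre of the top face of the steel collar (80 mm across, bore 31 mm) on the barrel, about 135 mm above the table. z is the socket's axis, pointing out of the mouth, 20 degrees from vertical. Inside, 12 to 42 mm deep, four sprung jaws grip the taper and centre it: a head set in loosely stops with its flange 13 to 20 mm above the collar, and pushing it on along the axis takes 10 to 21 N.
- seat_pin (a joint): Press of the sprung pin at the socket's bottom, m: 0 free, about 0.005 when the shank bottoms on the solid stop around it (head home; the jaws then hold it against the pin's 3 N). The stop's depth cannot be seen and differs each time: home, the flange is anywhere from 1 to 11 mm above the collar. At the stop the resistance jumps, so feel for it.
- drive (a joint): Sink of the sprung collar and socket down into the barrel, m. 0 at rest. It starts to give at about 35 N along the axis and then sinks 1 mm for each 4 N; more than 2.5 mm harms the drive.
- jar_a: Specimen jar with a blue lid, 65 mm in diameter, 80 mm high. Bystander; origin under its centre.
- jar_b: Another such jar. Bystander.
- jar_c: Another such jar. Bystander.
- tip_box: Pipette tip box, 90 x 125 mm, 85 mm high. Bystander; origin under its centre.
- slab_a: White sample slab 35 x 65 x 12 mm on a dark tray. Bystander.
- slab_b: Another such slab on the tray. Bystander.

How it is judged:
By the outcome, as a careful person would: the job done as asked, in the order asked, and still so for the second after the job is handed in, with the robot touching nothing.
It also fails if it takes over 48 s, if anything falls off the work surface, if the arm or the gripper's body presses on something with over 40 N, if the wrist force passes 120 N, or if a joint passes its speed limit or range.

## Robot

A 6-joint arm with a two-finger parallel gripper is mounted at the origin on the work surface. World frame = base frame: x ahead of the robot, y to its left, z up, the work surface at z = 0. Lengths are in m, angles in rad, forces in N, time in s.
With the tool pointing down it reaches from about 0.425 to 0.95 m from the base axis. Payload 3.5 kg.
Tool frame: the origin (TCP) lies on the centre line of the jaws, within the pads' length; the fingertips stand 11 mm ahead of it and the grasp point (between the pads) lies 8 mm behind it; x points along the fingers, y is the direction in which the jaws open and shut, and the axes are right-handed (so a half turn about x gives the same grasp; the last joint's range is limited). The gripper opens to 85 mm and grips with 20 to 120 N. Pads are 22 mm wide; open, the fingers measure 114 mm over their backs; the gripper's body (76 mm by 85 mm) begins 54 mm behind the grasp point. The pads swing forward as they close: fully open they stand 13 mm farther back than shut.
Start: joints at [-1.296, 0.286, 1.577, -0, 1.279, -0.15], TCP at [0.278, -0.615, 0.242] pointing down, gripper open.
Joint ranges: [-2.77, 2.77], [-0.9, 2.22], [0.21, 2.48], [-1.53, 4.67], [0.24, 2.81], [-2.84, 2.84]. Speed limits (rad/s): [2.79, 2.79, 3.14, 3.14, 3.14, 3.14].

## Interface

Orientations are given as a unit quaternion [x, y, z, w].
In Python, from plant import ctrl gives the robot as it stands. The module is installed in compiled form; this text tells all that it offers.
- The arm moves only by the tool drive_tool, never from a script. Its argument "series" is a list of rows, each a list of 2 entries, a list of its own where there are three numbers: the shift along the tool's x, y, z in units of 50 mm (1.0 is 50 mm), then the turn, a rotation vector about the tool's x, y, z in degrees. A call has 1 to 5 rows; each row shifts and turns the pose as measured when the row begins, along the tool's axes as they then stand; what a row does not reach is not made up. A row lasts 1/10 s, in which the tool goes at most 50 mm and 8.59 degrees, less where a joint would pass 70% of its speed; a pose out of reach is approached as far as the arm can. A call is refused whole if a number of a shift passes 1 or a number of a turn 8.59, either way. A call with a gripper value outside its range is refused whole. "grip" is the gripper's target within -1 to 1 (fully open at 1, half-way at 0, shut at -1), set as the call begins (left out, the last holds). The fingers move at their own pace and stop on an object; "newtons" is the grip in N (left out, the last holds). Time passes only in rows, so rows that do not move let the fingers close. It gives the time, the measured TCP pose, the force and the opening at its end, in the units of the state.
- ctrl.get_state(): the state, without advancing time (a new reading comes with each control period).
- ctrl.read_camera(name): name is "scene" or "top"; returns a dict with "img" (420x560x3 uint8, red, green, blue), "camera_matrix" (3x3 intrinsics, pixels), "k1" (the pictures are not rectified: a ray, as slopes to the right and down, at radius r is drawn at 1 + k1 r^2 times it, then the intrinsics apply), "R" (3x3) and "t" (3): a world point X has camera coordinates R X + t. Camera axes: x right, y down, z forward; pixel columns grow to the right and rows downward; lengths in m; the calibration is good to about 2 mm. A picture is of the moment at which its call begins. There is no depth.
- ctrl.sign_off(): hands the job in, once; it reports no verdict.
The state is a dict: "time": time; "qpos": joint angles; "dq": joint speeds; "joint_efforts": joint torques, N m; "eef_pos": TCP position; "tcp_rot": TCP orientation; "contact_force": force on the tool from outside, world axes, zero at the start; "wrist_torque": the same for the moment, N m; "opening": opening from 0.0 (shut) to 1.0 (fully open).
Only numpy, scipy, OpenCV 4.12 (cv2) and the standard library are available. Lean on these libraries where they do the work, as an engineer would, in place of code of your own. Each camera call takes 0.05 s, during which the arm holds its last target.

## Working session

There is one attempt and no reset: what is moved stays moved. The work goes in short steps, Python scripts to look and compute and a tool call to move; the robot and the scene stay as the last step left them, time stands still between calls to the robot, and variables do not carry over. Pictures are saved under pics/ and viewed, and the job is handed in when it is done.

Besides the shell and the picture viewer there is one more tool, called after ">>>" as name(argument=value, ...) on one line, values as JSON. drive_tool: Moves the arm, as the interface text tells. Its arguments: {"type":"object","properties":{"series":{"type":"array"},"grip":{"type":"number"},"newtons":{"type":"number"}},"required":["series"]}

```bash
mkdir -p pics; ls; python3 - <<'E'
from plant import ctrl
import cv2
s=ctrl.get_state()
print({k:(v if not hasattr(v,'round') else v) for k,v in s.items()})
for n in("scene","top"):
    c=ctrl.read_camera(n)
    cv2.imwrite(f"pics/{n}0.png",c["img"][:,:,::-1])
    print(n,c["camera_matrix"],c["k1"],c["R"],c["t"])
E
```

```text
pics
{'time': 0.0, 'qpos': array([-1.29598558e+00,  2.87200570e-01,  1.57818643e+00,  1.18409539e-05,
        1.27860579e+00, -1.50007082e-01]), 'dq': array([-2.29790227e-05,  7.67059573e-05,  1.22462125e-03,  2.77094768e-04,
        2.44798267e-04,  1.15694970e-03]), 'joint_efforts': array([-1.45346425e-03, -4.05988276e+01, -2.92625874e+01, -2.70280798e-04,
        5.82113615e-03,  3.81891979e-06]), 'eef_pos': array([ 0.27805497, -0.61437115,  0.24091878]), 'tcp_rot': array([-0.69116604, -0.1499148 ,  0.69126388, -0.14822045]), 'contact_force': array([-0.23811037,  0.24639745,  0.33397509]), 'wrist_torque': array([ 0.03129895, -0.02154937, -0.00796726]), 'opening': 1.0011735919195124}
scene [[446.57777707   0.         287.53778048]
 [  0.         446.57777707 212.24303618]
 [  0.           0.           1.        ]] -0.08185603647162756 [[ 0.80944464  0.58719333 -0.00183642]
 [ 0.39999695 -0.55367907 -0.73037109]
 [-0.42988582  0.5904604  -0.68304809]] [-0.54549596 -0.14701827  1.34112434]
top [[379.63165164   0.         277.00800953]
 [  0.         379.63165164 210.51924356]
 [  0.           0.           1.        ]] -0.012436581363752197 [[ 0.00527464 -0.99994052  0.00954648]
 [-0.99714229 -0.00597886 -0.07530937]
 [ 0.07536197 -0.00912197 -0.99711452]] [0.04992165 0.60319525 0.97665595]
```

View pics/scene0.png

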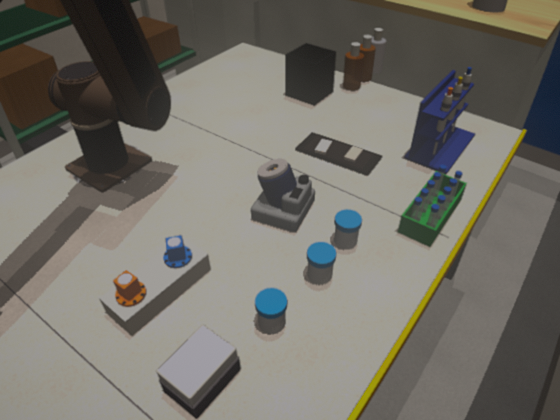

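View pics/top0.png

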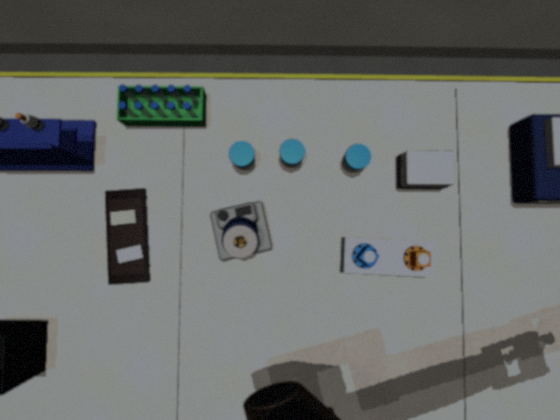

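```bash
python3 - <<'E'
import cv2
t=cv2.imread("pics/top0.png"); s=cv2.imread("pics/scene0.png")
a=cv2.resize(t[190:290,190:290],(400,400),interpolation=cv2.INTER_CUBIC)
b=cv2.resize(t[220:290,340:440],(560,392),interpolation=cv2.INTER_CUBIC)
import numpy as np
g=lambda i:np.clip((i/255.)**0.6*255,0,255).astype('uint8')
cv2.imwrite("pics/t_rot.png",g(a));cv2.imwrite("pics/t_dock.png",cv2.resize(g(b),(800,560)))
cv2.imwrite("pics/s_rot.png",g(cv2.resize(s[145:235,240:330],(540,540),interpolation=cv2.INTER_CUBIC)))
cv2.imwrite("pics/s_dock.png",g(cv2.resize(s[225:325,95:215],(720,600),interpolation=cv2.INTER_CUBIC)))
E
```

```text
(no output)
```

View pics/t_rot.png

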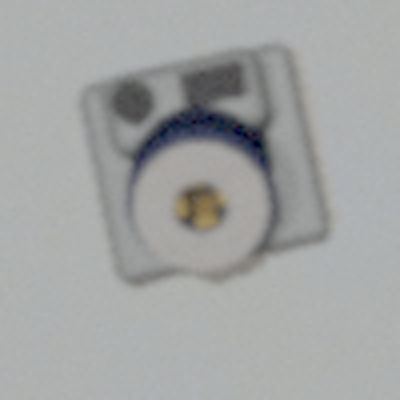

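View pics/t_dock.png

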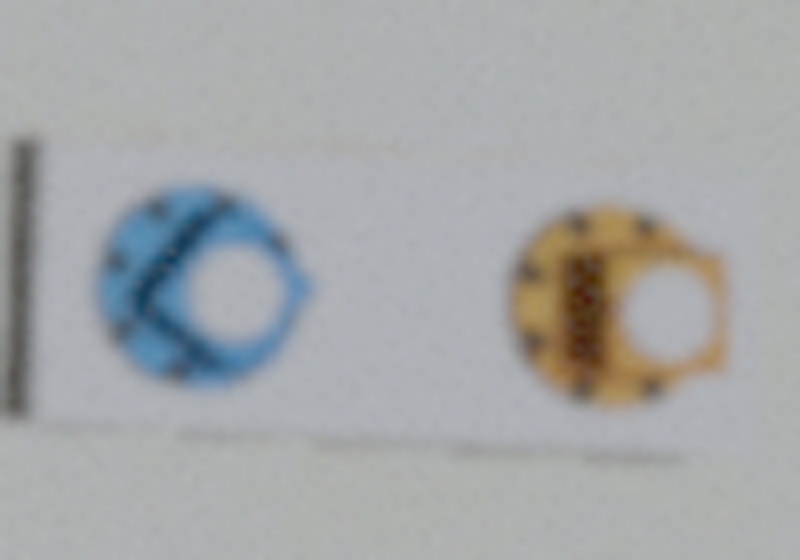

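View pics/s_rot.png

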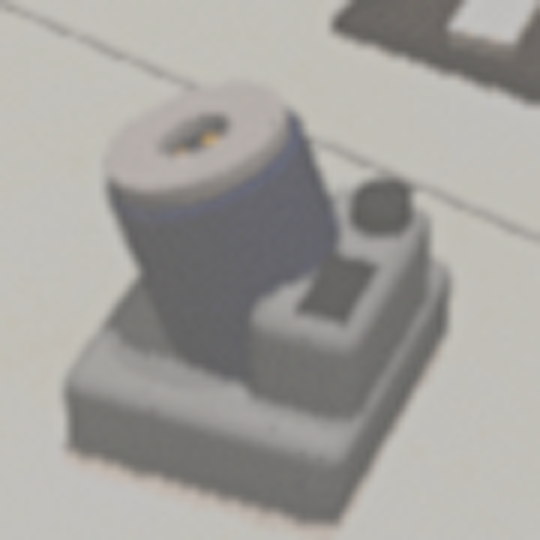

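View pics/s_dock.png

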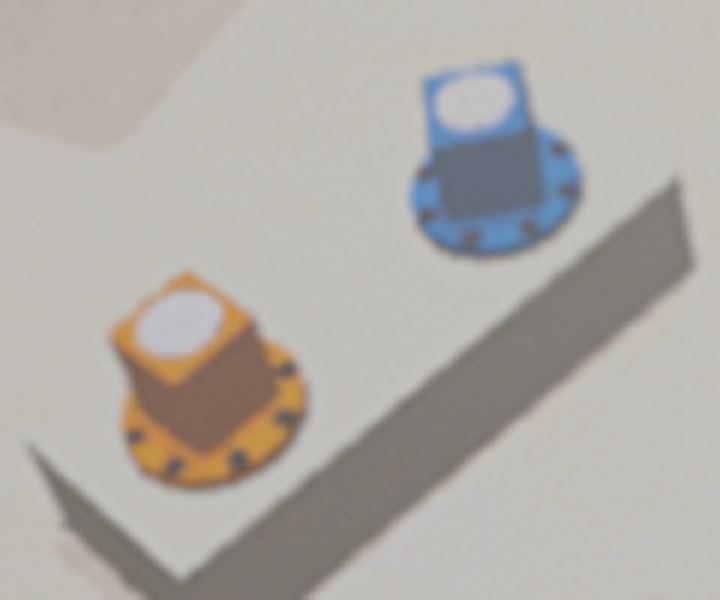

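```bash
cat > h.py <<'E'
import numpy as np, cv2
from scipy.optimize import least_squares
from scipy.spatial.transform import Rotation as Rn
from plant import ctrl
def cam(n):
    return ctrl.read_camera(n)
def dist(c): return np.array([c["k1"],0,0,0,0.])
def proj(c,X):
    return cv2.projectPoints(np.atleast_2d(X).astype(float),cv2.Rodrigues(c["R"])[0],c["t"],c["camera_matrix"],dist(c))[0][:,0]
def ray(c,uv):
    p=cv2.undistortPoints(np.array([[uv]],float),c["camera_matrix"],dist(c))[0,0]
    d=c["R"].T@np.array([p[0],p[1],1]); o=-c["R"].T@c["t"]; return o,d/np.linalg.norm(d)
def atz(c,uv,z):
    o,d=ray(c,uv); return o+d*(z-o[2])/d[2]
def tri(cs,uvs):
    A=np.zeros((3,3));b=np.zeros(3)
    for c,uv in zip(cs,uvs):
        o,d=ray(c,uv);P=np.eye(3)-np.outer(d,d);A+=P;b+=P@o
    X=np.linalg.solve(A,b); return X,[proj(c,X)[0]-np.array(uv) for c,uv in zip(cs,uvs)]
E
python3 - <<'E'
from h import *
np.set_printoptions(precision=4,suppress=True)
s,t=cam("scene"),cam("top")
print("R",Rn.from_quat(ctrl.get_state()["tcp_rot"]).as_matrix())
print(tri([s,t],[(173.7,241.25),(368.9,256.4)]), atz(t,(368.9,256.4),.108),atz(s,(173.7,241.25),.108))
# orange
print("or",tri([s,t],[(95+180/6-.4,225+324/6-.4),(340+670/8-.4,220+310/8-.4)]))
print("sock",tri([s,t],[(272.1,167.2),(190+202/4-.4,190+205/4-.4)]))
tr=lambda u,v:(190+u/4-.4,190+v/4-.4)
for a,b in [((82,95),(123,275)),((325,235),(287,55)),((95,83),(275,46)),((140,280),(320,240))]:
    d=atz(t,tr(*b),.03)-atz(t,tr(*a),.03); print("base edge",np.degrees(np.arctan2(d[1],d[0]))%90, np.linalg.norm(d[:2]))
td=lambda u,v:(340+u/8-.4,220+v/8-.4)
for n,p in dict(a=(135,295),b=(308,290),c=(225,205),).items(): print(n,atz(t,td(*p),.108 if n=='b' else .064))
d=atz(t,td(215,360),.064)-atz(t,td(135,300),.064);print(np.degrees(np.arctan2(d[1],d[0]))%90)
d=atz(t,td(225,205),.064)-atz(t,td(135,300),.064);print(np.degrees(np.arctan2(d[1],d[0]))%90)
sd=lambda u,v:(95+u/6-.4,225+v/6-.4)
for a,b in [((422,80),(520,64)),((432,147),(533,130)),((520,64),(533,130)),((422,80),(432,147))]:
    d=atz(s,sd(*b),.108)-atz(s,sd(*a),.108);print("s",np.degrees(np.arctan2(d[1],d[0]))%90,np.linalg.norm(d))
for p in [(422,80),(520,64),(432,147),(533,130)]: print(atz(s,sd(*p),.108))
E
```

```text
R [[-0.0004  0.4122 -0.9111]
 [ 0.0015 -0.9111 -0.4122]
 [-1.     -0.0015 -0.0002]]
(array([ 0.4885, -0.1658,  0.1061]), [array([-0.6017, -0.0196]), array([-0.3965, -0.3797])]) [ 0.4877 -0.1663  0.108 ] [ 0.4912 -0.1662  0.108 ]
or (array([ 0.4842, -0.297 ,  0.1067]), [array([-0.5275, -0.0324]), array([-0.348 , -0.2894])])
sock (array([0.524 , 0.1404, 0.1324]), [array([-0.3388,  0.0328]), array([-0.2358, -0.2766])])
base edge 13.800654504155915 0.11988794761116735
base edge 12.340370979433894 0.11977355803856231
base edge 12.032505957819765 0.11977967140019825
base edge 12.777087733093566 0.11907138561934975
a [ 0.4855 -0.1461  0.064 ]
b [ 0.4891 -0.1884  0.108 ]
c [ 0.5137 -0.1747  0.064 ]
53.33251934350848
46.10170342100127
s 49.16827919626838 0.03544783506675621
s 49.3226759252432 0.03566018161072427
s 53.50230742610804 0.03414343144751713
s 53.135881269094305 0.03422391358759029
[ 0.4684 -0.1706  0.108 ]
[ 0.4915 -0.1438  0.108 ]
[ 0.4957 -0.1911  0.108 ]
[ 0.519  -0.1641  0.108 ]
```

```bash
cat >> h.py <<'E'
np.set_printoptions(precision=4,suppress=True)
def rot_tool(xaxis,yaw):
    """x = tool pointing dir; y = horizontal-ish dir at yaw projected"""
    x=np.array(xaxis,float);x/=np.linalg.norm(x)
    y=np.array([np.cos(yaw),np.sin(yaw),0]);y-=x*(x@y);y/=np.linalg.norm(y)
    return np.column_stack([x,y,np.cross(x,y)])
def st(verbose=True):
    s=ctrl.get_state();R=Rn.from_quat(s["tcp_rot"]).as_matrix()
    if verbose: print("t",round(s["time"],2),"p",s["eef_pos"],"q",s["qpos"],"F",s["contact_force"],"Ftool",R.T@s["contact_force"],"op",round(s["opening"],3))
    return s,np.array(s["eef_pos"]),R
def plan(P,R1,n=5,vmax=.047,amax=8.0):
    s,p,R=st()
    for i in range(n):
        d=P-p;w=(Rn.from_matrix(R.T@R1)).as_rotvec(degrees=True)
        L=np.linalg.norm(d);W=np.linalg.norm(w)
        k=max(n-i,int(np.ceil(max(L/vmax,W/amax)))) if n-i<=max(L/vmax,W/amax) else n-i
        a=np.round(R.T@d/k/.05,3);b=np.round(w/k,2)
        print([a.tolist(),b.tolist()],end=", ")
        p=p+R@(a*.05);R=R@Rn.from_rotvec(b,degrees=True).as_matrix()
    print("\nleft",np.linalg.norm(P-p)*1e3,"mm",np.degrees(Rn.from_matrix(R.T@R1).magnitude()))
DOWN=[0,0,-1]
BL=np.array([.4885,-.166])
YAW=np.radians(-39.2)
E
python3 - <<'E'
from h import *
plan(np.r_[BL,.16],rot_tool(DOWN,YAW))
E
```

```text
t 0.2 p [ 0.2781 -0.6146  0.2414] q [-1.296   0.2869  1.5776  0.      1.2786 -0.15  ] F [ 0.0646  0.3754 -0.4358] Ftool [ 0.4363 -0.3148 -0.2135] op 1.002
[[0.149, -0.585, -0.685], [-2.41, -0.0, 0.01]], [[0.149, -0.556, -0.709], [-2.4, -0.0, 0.01]], [[0.149, -0.526, -0.731], [-2.41, -0.0, 0.01]], [[0.149, -0.495, -0.753], [-2.4, -0.0, 0.01]], [[0.149, -0.463, -0.773], [-2.41, -0.0, 0.01]], 
left 273.8596807227768 mm 14.429651675663344
```

>>> drive_tool(series=[[[0.15,-0.58,-0.68],[-2.4,0,0]],[[0.15,-0.56,-0.71],[-2.4,0,0]],[[0.15,-0.53,-0.73],[-2.4,0,0]],[[0.15,-0.5,-0.75],[-2.4,0,0]],[[0.15,-0.46,-0.77],[-2.4,0,0]]], grip=1)

```text
time: 0.7
eef_pos: [0.3726, -0.4096, 0.2021]
tcp_rot: [-0.672, -0.219, 0.672, -0.221]
contact_force: [0.9, 0.4, 0.6]
opening: 0.997
```

```bash
python3 - <<'E'
from h import *
plan(np.r_[BL,.16],rot_tool(DOWN,YAW))
E
```

```text
t 0.7 p [ 0.3726 -0.4096  0.2021] q [-1.0155  0.0565  1.915  -0.001   1.1687 -0.0771] F [0.8541 0.4341 0.5525] Ftool [-0.5533  0.1558 -0.9449] op 0.997
[[0.139, -0.427, -0.792], [-2.42, 0.01, -0.01]], [[0.139, -0.393, -0.809], [-2.43, 0.01, -0.01]], [[0.139, -0.358, -0.825], [-2.42, 0.01, -0.01]], [[0.139, -0.323, -0.839], [-2.43, 0.01, -0.01]], [[0.14, -0.287, -0.852], [-2.42, 0.01, -0.02]], 
left 45.52101234046205 mm 2.4288324782345305
```

>>> drive_tool(series=[[[0.14,-0.43,-0.79],[-2.4,0,0]],[[0.14,-0.39,-0.81],[-2.4,0,0]],[[0.14,-0.36,-0.82],[-2.4,0,0]],[[0.14,-0.32,-0.84],[-2.4,0,0]],[[0.14,-0.29,-0.85],[-2.4,0,0]]])

```text
time: 1.2
eef_pos: [0.4703, -0.1974, 0.1652]
tcp_rot: [0.644, 0.29, -0.644, 0.292]
contact_force: [0.2, -0.3, 0.2]
opening: 0.998
```

```bash
python3 - <<'E'
from h import *
plan(np.r_[BL,.15],rot_tool(DOWN,YAW),n=3)
E
```

```text
t 1.2 p [ 0.4703 -0.1974  0.1652] q [-0.5961 -0.0009  2.046  -0.001   1.0942  0.1262] F [ 0.165  -0.3156  0.2216] Ftool [-0.2207  0.3329  0.1281] op 0.998
[[0.101, -0.048, -0.237], [-0.72, 0.01, -0.04]], [[0.101, -0.044, -0.238], [-0.72, 0.01, -0.05]], [[0.101, -0.042, -0.238], [-0.71, 0.02, -0.04]], 
left 0.03458500720781752 mm 0.005770345634977237
```

>>> drive_tool(series=[[[0.1,-0.05,-0.24],[-0.7,0,0]],[[0.1,-0.04,-0.24],[-0.7,0,0]],[[0.1,-0.04,-0.24],[-0.7,0,0]],[[0,0,0],[0,0,0]]])

```text
time: 1.6
eef_pos: [0.4898, -0.1595, 0.148]
tcp_rot: [-0.637, -0.306, 0.638, -0.306]
contact_force: [-1.3, 0.8, 0.2]
opening: 0.993
```

```bash
python3 - <<'E'
from h import *
plan(np.r_[BL,.082],rot_tool(DOWN,YAW),n=5)
t=cam("top");s=cam("scene")
cv2.imwrite("pics/pre.png",np.hstack([cv2.resize(t["img"][190:290,310:430],(384,320)),cv2.resize(s["img"][200:320,80:230],(400,320))])[:,:,::-1])
E
```

```text
t 1.6 p [ 0.4898 -0.1595  0.148 ] q [-0.5116  0.0345  2.0448 -0.0011  1.0628  0.1643] F [-1.2514  0.7887  0.1919] Ftool [-0.1912 -1.4699  0.167 ] op 0.993
[[0.264, 0.012, 0.023], [0.1, 0.01, 0.0]], [[0.264, 0.012, 0.023], [0.1, 0.01, 0.01]], [[0.264, 0.012, 0.023], [0.1, 0.01, 0.0]], [[0.264, 0.013, 0.024], [0.1, 0.01, 0.01]], [[0.264, 0.012, 0.023], [0.11, 0.02, 0.0]], 
left 0.030918963611929574 mm 0.0056090009405132864
```

View pics/pre.png

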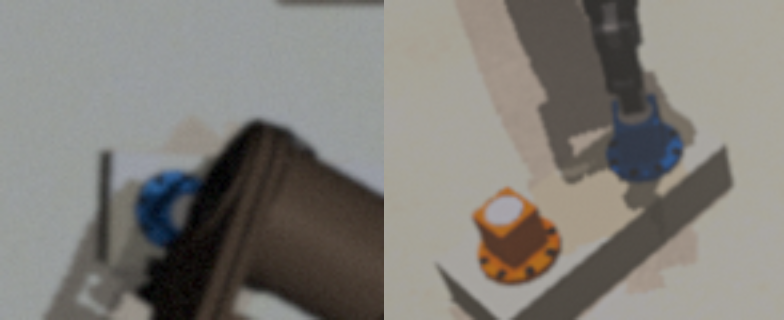

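>>> drive_tool(series=[[[0.0,0.06,0.12],[0.3,0,0]],[[0.3,0,0],[0.2,0,0]],[[0.3,0,0],[0,0,0]],[[0,0,0],[0,0,0]]])

```text
time: 2.1
eef_pos: [0.488, -0.1718, 0.1179]
tcp_rot: [0.64, 0.299, -0.64, 0.302]
contact_force: [0.5, 0.5, -0.0]
opening: 0.997
```

```bash
python3 - <<'E'
from h import *
plan(np.r_[BL,.082],rot_tool(DOWN,YAW),n=4)
E
```

```text
t 2.1 p [ 0.488  -0.1718  0.1179] q [-0.5338  0.0797  2.0598 -0.0025  0.9981  0.1594] F [ 0.4756  0.523  -0.044 ] Ftool [ 0.0431  0.0324 -0.7063] op 0.997
[[0.18, -0.017, -0.024], [-0.11, 0.02, -0.06]], [[0.179, -0.017, -0.024], [-0.11, 0.02, -0.06]], [[0.18, -0.017, -0.024], [-0.11, 0.02, -0.06]], [[0.179, -0.017, -0.024], [-0.11, 0.03, -0.07]], 
left 0.0304244882339328 mm 0.0051599099759738875
```

>>> drive_tool(series=[[[0,-0.06,-0.09],[-0.3,0,0]],[[0,0,0],[0,0,0]],[[0,0,0],[0,0,0]]])

```text
time: 2.4
eef_pos: [0.4882, -0.167, 0.1176]
tcp_rot: [0.639, 0.301, -0.639, 0.303]
contact_force: [0.1, 0.2, 0.2]
opening: 0.999
```

```bash
python3 - <<'E'
from h import *
plan(np.r_[BL,.082],rot_tool(DOWN,YAW),n=4)
E
```

```text
t 2.4 p [ 0.4882 -0.167   0.1176] q [-0.5253  0.0773  2.0629 -0.0026  0.998   0.1645] F [0.0882 0.1874 0.1691] Ftool [-0.1696 -0.0503 -0.2005] op 0.999
[[0.178, -0.002, -0.005], [-0.06, 0.02, -0.05]], [[0.178, -0.002, -0.005], [-0.06, 0.02, -0.05]], [[0.178, -0.002, -0.005], [-0.06, 0.03, -0.05]], [[0.179, -0.003, -0.005], [-0.06, 0.02, -0.06]], 
left 0.030046221608345504 mm 0.004067968033180288
```

>>> drive_tool(series=[[[0.2,0,-0.01],[0,0,0]],[[0.2,0,-0.01],[0,0,0]],[[0.2,0,-0.01],[0,0,0]],[[0.12,0,0],[0,0,0]],[[0,0,0],[0,0,0]]])

```text
time: 2.9
eef_pos: [0.4896, -0.1657, 0.079]
tcp_rot: [0.64, 0.3, -0.639, 0.304]
contact_force: [-0.5, 0.2, -0.0]
opening: 0.996
```

```bash
python3 - <<'E'
from h import *
plan(np.r_[BL,.082],rot_tool(DOWN,YAW),n=2)
E
```

```text
t 2.9 p [ 0.4896 -0.1657  0.079 ] q [-0.5218  0.1397  2.0784 -0.0028  0.919   0.1677] F [-0.4625  0.2092 -0.0472] Ftool [ 0.045  -0.4903  0.1319] op 0.996
[[-0.03, -0.007, 0.009], [-0.1, 0.04, -0.14]], [[-0.03, -0.006, 0.01], [-0.11, 0.04, -0.14]], 
left 0.03100548341651694 mm 0.0040498617680629545
```

>>> drive_tool(series=[[[-0.07,0,0.01],[0,0,0]],[[0,0,0],[0,0,0]],[[0,0,0],[0,0,0]]], grip=1)

```text
time: 3.2
eef_pos: [0.4893, -0.1661, 0.0826]
tcp_rot: [0.639, 0.301, -0.639, 0.304]
contact_force: [-0.3, 0.1, 0.1]
opening: 0.999
```

>>> drive_tool(series=[[[0,0,0],[0,0,0]],[[0,0,0],[0,0,0]],[[0,0,0],[0,0,0]],[[0,0,0],[0,0,0]],[[0,0,0],[0,0,0]]], grip=-1, newtons=50)

```text
time: 3.7
eef_pos: [0.4901, -0.1666, 0.084]
tcp_rot: [0.64, 0.3, -0.639, 0.305]
contact_force: [0.6, 0.5, -2.1]
opening: 0.415
```

>>> drive_tool(series=[[[0,0,0],[0,0,0]],[[0,0,0],[0,0,0]],[[0,0,0],[0,0,0]]])

```text
time: 4.0
eef_pos: [0.4901, -0.1666, 0.084]
tcp_rot: [0.64, 0.3, -0.639, 0.304]
contact_force: [0.2, -0.0, -0.3]
opening: 0.416
```

```bash
python3 - <<'E'
from h import *
st()
s=cam("scene")
cv2.imwrite("pics/grasp.png",cv2.resize(s["img"][180:320,80:240],(640,560))[:,:,::-1])
E
```

```text
t 4.0 p [ 0.4901 -0.1666  0.084 ] q [-0.5228  0.132   2.076  -0.0027  0.927   0.1667] F [ 0.1571 -0.0054 -0.2805] Ftool [ 0.2813  0.1229 -0.0959] op 0.416
```

View pics/grasp.png

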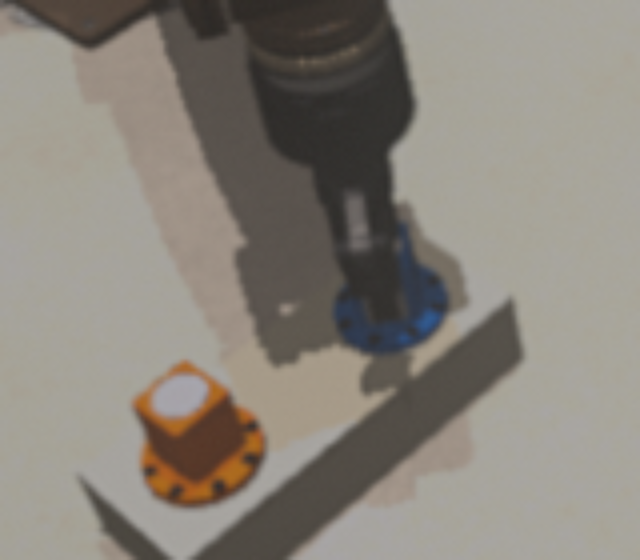

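>>> drive_tool(series=[[[-0.2,0,0],[0,0,0]],[[-0.4,0,0],[0,0,0]],[[-0.6,0,0],[0,0,0]],[[-0.7,0,0],[0,0,0]],[[-0.7,0,0],[0,0,0]]])

```text
time: 4.55
eef_pos: [0.4842, -0.1629, 0.2106]
tcp_rot: [-0.636, -0.306, 0.643, -0.299]
contact_force: [0.1, -0.1, -3.2]
opening: 0.418
```

```bash
cat >>h.py <<'E'
S=np.array([.524,.1404,.1335])
by=np.radians(12.6)
AX=np.array([-np.sin(np.radians(20))*np.cos(by),-np.sin(np.radians(20))*np.sin(by),np.cos(np.radians(20))])
RS=rot_tool(-AX,np.radians(-10))
E
python3 - <<'E'
from h import *
plan(S+AX*.11,RS)
E
```

```text
t 4.55 p [ 0.4842 -0.1629  0.2106] q [-0.5223 -0.0422  1.998  -0.0025  1.1996  0.1665] F [ 0.1051 -0.0513 -3.1516] Ftool [ 3.1497  0.1554 -0.0414] op 0.418
[[-0.071, -0.529, -0.657], [-3.98, 1.79, 2.39]], [[-0.071, -0.48, -0.694], [-3.98, 1.78, 2.39]], [[-0.068, -0.427, -0.728], [-3.99, 1.79, 2.39]], [[-0.061, -0.373, -0.758], [-3.98, 1.78, 2.39]], [[-0.052, -0.317, -0.783], [-3.99, 1.79, 2.39]], 
left 84.63520525125568 mm 9.953792587920535
```

>>> drive_tool(series=[[[-0.1,-0.53,-0.66],[-4,1.8,2.4]],[[-0.1,-0.48,-0.69],[-4,1.8,2.4]],[[-0.07,-0.43,-0.73],[-4,1.8,2.4]],[[-0.06,-0.37,-0.76],[-4,1.8,2.4]],[[-0.05,-0.32,-0.78],[-4,1.8,2.4]]])

```text
time: 5.05
eef_pos: [0.4887, 0.0486, 0.2418]
tcp_rot: [0.654, 0.361, -0.487, 0.452]
contact_force: [0.4, 0.8, -1.9]
opening: 0.417
```

```bash
python3 - <<'E'
from h import *
plan(S+AX*.11,RS,n=4)
E
```

```text
t 5.05 p [0.4887 0.0486 0.2418] q [-0.1425 -0.2826  2.1635  0.083   1.0009  0.1543] F [ 0.4248  0.7824 -1.8718] Ftool [ 1.9419 -0.3199 -0.6505] op 0.417
[[0.035, -0.15, -0.389], [-1.87, 0.86, 0.84]], [[0.039, -0.138, -0.393], [-1.87, 0.86, 0.84]], [[0.043, -0.126, -0.397], [-1.88, 0.87, 0.84]], [[0.048, -0.113, -0.401], [-1.87, 0.86, 0.84]], 
left 0.0307968054924341 mm 0.0057852730476723015
```

>>> drive_tool(series=[[[0.03,-0.15,-0.39],[-1.9,0.9,0.8]],[[0.04,-0.14,-0.39],[-1.9,0.9,0.8]],[[0.04,-0.13,-0.38],[-1.9,0.9,0.8]],[[0.02,-0.06,-0.22],[-1,0.5,0.5]],[[0,0,0],[0,0,0]]])

```text
time: 5.55
eef_pos: [0.4813, 0.1298, 0.2383]
tcp_rot: [0.646, 0.39, -0.431, 0.494]
contact_force: [-0.0, -0.5, -1.2]
opening: 0.417
```

```bash
python3 - <<'E'
from h import *
plan(S+AX*.11,RS,n=2)
E
```

```text
t 5.55 p [0.4813 0.1298 0.2383] q [ 0.0257 -0.2975  2.1906  0.0874  0.9168  0.1806] F [-0.024  -0.5127 -1.2462] Ftool [ 1.1271 -0.294   0.6779] op 0.417
[[0.035, 0.047, -0.031], [-0.01, -0.03, 0.29]], [[0.035, 0.046, -0.032], [-0.0, -0.03, 0.28]], 
left 0.022858282625986125 mm 0.003942834078908693
```

>>> drive_tool(series=[[[0.05,0.06,-0.04],[0,0,0.4]],[[0,0,0],[0,0,0]],[[0,0,0],[0,0,0]]])

```text
time: 5.85
eef_pos: [0.4858, 0.1299, 0.2371]
tcp_rot: [0.648, 0.387, -0.43, 0.496]
contact_force: [-0.5, -0.8, -1.9]
opening: 0.417
```

```bash
python3 - <<'E'
from h import *
plan(S+AX*.11,RS,n=2)
s=cam("scene");t=cam("top")
s_,p,R=st(0)
gam=lambda i:np.clip((i/255.)**0.6*255,0,255).astype('uint8')
H=lambda z:p+R[:,0]*(.028-z)   # head axis point at head z
def ov(c,x0,y0,w,h,k):
    im=cv2.resize(gam(c["img"][y0:y0+h,x0:x0+w]),(w*k,h*k),interpolation=cv2.INTER_CUBIC)[:,:,::-1].copy()
    def circ(cn,r,ax,col):
        e1=np.cross(ax,[0,1,0]);e1/=np.linalg.norm(e1);e2=np.cross(ax,e1)
        P=[cn+r*(np.cos(a)*e1+np.sin(a)*e2) for a in np.linspace(0,2*np.pi,60)]
        q=((proj(c,np.array(P))+.5-[x0,y0])*k-.5).astype(int)
        cv2.polylines(im,[q],True,col,1)
    circ(S,.040,AX,(0,255,0));circ(S,.0155,AX,(0,255,0))
    circ(H(0),.032,-R[:,0],(0,0,255));circ(H(-.048),.0055,-R[:,0],(0,0,255))
    return im
cv2.imwrite("pics/pre_s.png",ov(s,200,100,140,140,4))
cv2.imwrite("pics/pre_t.png",ov(t,180,180,120,120,5))
E
```

```text
t 5.85 p [0.4858 0.1299 0.2371] q [ 0.0278 -0.2871  2.1859  0.0828  0.9045  0.1866] F [-0.4982 -0.8232 -1.9114] Ftool [ 1.5723 -0.8815  1.1533] op 0.417
[[0.008, 0.009, -0.025], [-0.05, 0.03, 0.09]], [[0.009, 0.008, -0.024], [-0.06, 0.03, 0.08]], 
left 0.019606111888228757 mm 0.0030648520203519925
```

View pics/pre_s.png

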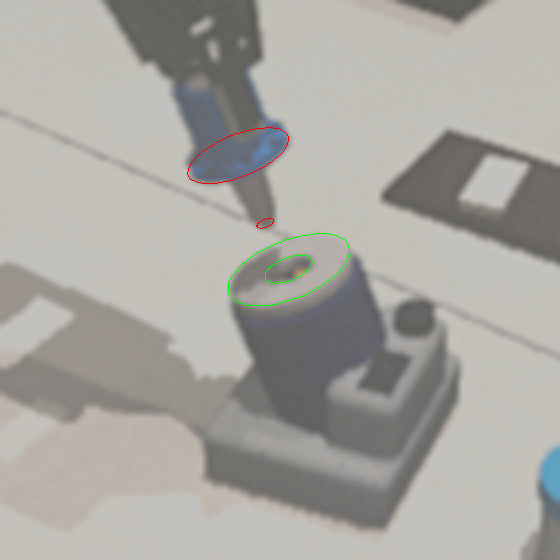

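View pics/pre_t.png

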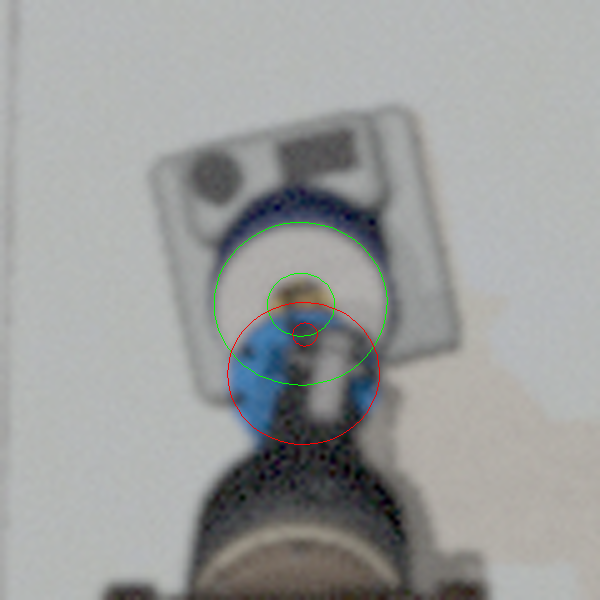

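>>> drive_tool(series=[[[0.1,0.02,-0.05],[0,0,0.2]],[[0.2,0,0],[0,0,0]],[[0.2,0,0],[0,0,0]],[[0.2,0,0],[0,0,0]],[[0,0,0],[0,0,0]]])

```text
time: 6.45
eef_pos: [0.4999, 0.1341, 0.2012]
tcp_rot: [0.649, 0.385, -0.43, 0.496]
contact_force: [-0.8, 0.1, -2.4]
opening: 0.411
```

```bash
cat >>h.py <<'E'
def axs():
    s,p,R=st(); d=p-S; print("d along axis mm",1e3*d@AX,"lateral(tool)",1e3*(R.T@(d-AX*(d@AX))),"Faxis",np.dot(s["contact_force"],AX))
E
python3 - <<'E'
from h import *
axs()
plan(S+AX*.06,RS,n=3)
E
```

```text
t 6.45 p [0.4999 0.1341 0.2012] q [ 0.0377 -0.2082  2.1917  0.0825  0.8169  0.1927] F [-0.824   0.0864 -2.371 ] Ftool [ 1.9607 -1.521   0.3876] op 0.411
d along axis mm 72.13987313898008 lateral(tool) [0.0017 0.1302 0.8784] Faxis -1.959396076772431
t 6.45 p [0.4999 0.1341 0.2012] q [ 0.0377 -0.2082  2.1917  0.0825  0.8169  0.1927] F [-0.824   0.0864 -2.371 ] Ftool [ 1.9607 -1.521   0.3876] op 0.411
[[0.081, -0.001, -0.006], [-0.07, 0.04, 0.01]], [[0.081, -0.001, -0.006], [-0.07, 0.04, 0.0]], [[0.081, -0.001, -0.006], [-0.08, 0.04, 0.01]], 
left 0.02647999567844508 mm 0.004317148164366869
```

>>> drive_tool(series=[[[0.1,0,-0.01],[0,0,0]],[[0.1,0,-0.01],[0,0,0]],[[0.1,0,0],[0,0,0]],[[0.06,0,0],[0,0,0]],[[0,0,0],[0,0,0]]])

```text
time: 6.95
eef_pos: [0.5066, 0.1368, 0.1824]
tcp_rot: [0.648, 0.385, -0.431, 0.496]
contact_force: [-0.4, 1.1, -1.9]
opening: 0.415
```

```bash
python3 - <<'E'
from h import *
axs()
E
```

```text
t 6.95 p [0.5066 0.1368 0.1824] q [ 0.0431 -0.1647  2.1919  0.0836  0.7738  0.1943] F [-0.3521  1.0893 -1.9024] Ftool [ 1.7513 -1.1481 -0.7379] op 0.415
d along axis mm 52.035384259832036 lateral(tool) [-0.0005 -0.0797 -0.257 ] Faxis -1.7514352215470097
```

Flange about 24 mm above the collar, no contact yet. Continue in small steps.

>>> drive_tool(series=[[[0.05,0,0],[0,0,0]],[[0.03,0,0],[0,0,0]],[[0,0,0],[0,0,0]]])

```text
time: 7.25
eef_pos: [0.508, 0.1369, 0.1788]
tcp_rot: [0.648, 0.385, -0.431, 0.496]
contact_force: [0.2, -0.4, -2.8]
opening: 0.415
```

```bash
python3 - <<'E'
from h import *
axs()
E
```

```text
t 7.25 p [0.508  0.1369 0.1788] q [ 0.0435 -0.1562  2.1916  0.0833  0.7655  0.1939] F [ 0.1865 -0.4016 -2.7593] Ftool [ 2.6279 -0.6014  0.7364] op 0.415
d along axis mm 48.19386350193623 lateral(tool) [-0.0004  0.1253 -0.0822] Faxis -2.6251691606019887
```

>>> drive_tool(series=[[[0.04,0,0],[0,0,0]],[[0,0,0],[0,0,0]]])

```text
time: 7.45
eef_pos: [0.5086, 0.1368, 0.1769]
tcp_rot: [0.648, 0.385, -0.431, 0.496]
contact_force: [-0.7, -1.1, -2.5]
opening: 0.411
```

```bash
python3 - <<'E'
from h import *
axs()
E
```

```text
t 7.45 p [0.5086 0.1368 0.1769] q [ 0.0436 -0.152   2.1918  0.083   0.7615  0.1937] F [-0.7358 -1.1212 -2.4591] Ftool [ 1.9882 -1.2109  1.5576] op 0.411
d along axis mm 46.19746699293749 lateral(tool) [0.0003 0.0371 0.1025] Faxis -1.981532189578248
```

>>> drive_tool(series=[[[0.03,0,0],[0,0,0]],[[0,0,0],[0,0,0]]])

```text
time: 7.65
eef_pos: [0.5091, 0.1369, 0.1758]
tcp_rot: [0.648, 0.385, -0.431, 0.496]
contact_force: [0.4, -0.5, -2.0]
opening: 0.414
```

```bash
python3 - <<'E'
from h import *
axs()
E
```

```text
t 7.65 p [0.5091 0.1369 0.1758] q [ 0.0438 -0.1491  2.1914  0.083   0.7595  0.1936] F [ 0.4248 -0.5417 -1.9968] Ftool [ 1.9804 -0.1127  0.7256] op 0.414
d along axis mm 45.04032174162475 lateral(tool) [0.0001 0.1057 0.0794] Faxis -1.977729990992223
```

>>> drive_tool(series=[[[0.03,0,0],[0,0,0]],[[0,0,0],[0,0,0]]])

```text
time: 7.85
eef_pos: [0.5094, 0.1371, 0.1751]
tcp_rot: [0.647, 0.386, -0.431, 0.496]
contact_force: [0.3, -0.0, -3.3]
opening: 0.413
```

```bash
python3 - <<'E'
from h import *
axs()
E
```

```text
t 7.85 p [0.5094 0.1371 0.1751] q [ 0.0441 -0.1467  2.1907  0.0829  0.7585  0.1934] F [ 0.2883 -0.0055 -3.2816] Ftool [ 3.1828 -0.7493  0.4007] op 0.413
d along axis mm 44.181768674227946 lateral(tool) [-0.0004  0.1859 -0.0006] Faxis -3.1795159162866
```

>>> drive_tool(series=[[[0.02,0,0],[0,0,0]],[[0,0,0],[0,0,0]]])

```text
time: 8.05
eef_pos: [0.5097, 0.1372, 0.1748]
tcp_rot: [0.647, 0.386, -0.431, 0.496]
contact_force: [-0.7, -0.0, -3.1]
opening: 0.414
```

```bash
python3 - <<'E'
from h import *
axs()
E
```

```text
t 8.05 p [0.5097 0.1372 0.1748] q [ 0.0443 -0.1454  2.19    0.0827  0.7585  0.1933] F [-0.7425 -0.0007 -3.1056] Ftool [ 2.6776 -1.65    0.5512] op 0.414
d along axis mm 43.8129974297636 lateral(tool) [-0.0012  0.284  -0.0865] Faxis -2.670380331539242
```

>>> drive_tool(series=[[[0.05,0,0],[0,0,0]],[[0,0,0],[0,0,0]]])

```text
time: 8.25
eef_pos: [0.5105, 0.1374, 0.173]
tcp_rot: [0.647, 0.386, -0.431, 0.496]
contact_force: [0.2, -1.1, -4.1]
opening: 0.411
```

```bash
python3 - <<'E'
from h import *
axs()
E
```

```text
t 8.25 p [0.5105 0.1374 0.173 ] q [ 0.0447 -0.1406  2.1894  0.0828  0.7546  0.1931] F [ 0.19   -1.0508 -4.09  ] Ftool [ 3.8374 -0.8693  1.545 ] op 0.411
d along axis mm 41.83757604602189 lateral(tool) [-0.0022  0.4509 -0.1819] Faxis -3.82834804786364
```

```bash
cat >>h.py <<'E'
def look(name,hz=.028,ang=0):
    s=cam("scene");t=cam("top")
    s_,p,R=st(0)
    gam=lambda i:np.clip((i/255.)**0.6*255,0,255).astype('uint8')
    H=lambda z:p+R[:,0]*(hz-z)
    def ov(c,x0,y0,w,h,k):
        im=cv2.resize(gam(c["img"][y0:y0+h,x0:x0+w]),(w*k,h*k),interpolation=cv2.INTER_CUBIC)[:,:,::-1].copy()
        def circ(cn,r,ax,col):
            e1=np.cross(ax,[0,1,0]);e1/=np.linalg.norm(e1);e2=np.cross(ax,e1)
            P=[cn+r*(np.cos(a)*e1+np.sin(a)*e2) for a in np.linspace(0,2*np.pi,60)]
            q=((proj(c,np.array(P))+.5-[x0,y0])*k-.5).astype(int)
            cv2.polylines(im,[q],True,col,1)
        circ(S,.040,AX,(0,255,0))
        if hz is not None: circ(H(0),.032,-R[:,0],(0,0,255));circ(H(.008),.032,-R[:,0],(0,255,255))
        return im
    cv2.imwrite(f"pics/{name}.png",np.hstack([ov(s,225,120,90,100,4 if 0 else 5),ov(t,205,185,65,100,5)]))
E
python3 - <<'E'
from h import *
look("ins1")
E
```

```text
(no output)
```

View pics/ins1.png

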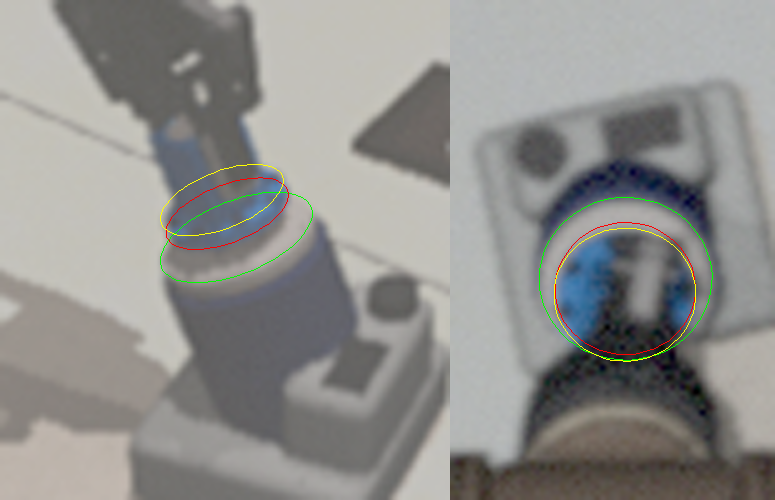

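>>> drive_tool(series=[[[0.03,0,0],[0,0,0]],[[0,0,0],[0,0,0]]])

```text
time: 8.55
eef_pos: [0.5109, 0.1375, 0.1721]
tcp_rot: [0.647, 0.386, -0.431, 0.496]
contact_force: [-2.4, -0.8, -2.0]
opening: 0.413
```

```bash
python3 - <<'E'
from h import *
axs()
E
```

```text
t 8.55 p [0.5109 0.1375 0.1721] q [ 0.0449 -0.1379  2.1886  0.0828  0.7533  0.1929] F [-2.3557 -0.7526 -2.0376] Ftool [ 1.0886 -2.658   1.4203] op 0.413
d along axis mm 40.881495716007514 lateral(tool) [-0.0033  0.582  -0.2529] Faxis -1.0722974839391237
```

>>> drive_tool(series=[[[0.03,0,0],[0,0,0]],[[0,0,0],[0,0,0]]])

```text
time: 8.75
eef_pos: [0.5114, 0.1376, 0.1713]
tcp_rot: [0.647, 0.387, -0.432, 0.496]
contact_force: [-1.6, -1.2, -2.2]
opening: 0.412
```

```bash
python3 - <<'E'
from h import *
axs()
E
```

```text
t 8.75 p [0.5114 0.1376 0.1713] q [ 0.0452 -0.1353  2.1879  0.0827  0.7522  0.1928] F [-1.6056 -1.2251 -2.1993] Ftool [ 1.4559 -1.9129  1.7711] op 0.412
d along axis mm 39.974990103666606 lateral(tool) [-0.0047  0.7094 -0.3176] Faxis -1.4393522883267038
```

>>> drive_tool(series=[[[0,0,0],[0,0,0]],[[0,0,0],[0,0,0]],[[0,0,0],[0,0,0]],[[0,0,0],[0,0,0]]], grip=1)

```text
time: 9.15
eef_pos: [0.5142, 0.1381, 0.1732]
tcp_rot: [0.649, 0.384, -0.429, 0.497]
contact_force: [0.5, -0.1, 0.6]
opening: 1.001
```

```bash
python3 - <<'E'
from h import *
axs()
look("ins2")
E
```

```text
t 9.15 p [0.5142 0.1381 0.1732] q [ 0.0454 -0.1348  2.1852  0.0848  0.7452  0.1927] F [ 0.5316 -0.1102  0.575 ] Ftool [-0.3684  0.6968 -0.0646] op 1.001
d along axis mm 40.7035432282292 lateral(tool) [ 0.0137  3.8144 -1.5434] Faxis 0.3710905047210882
```

View pics/ins2.png

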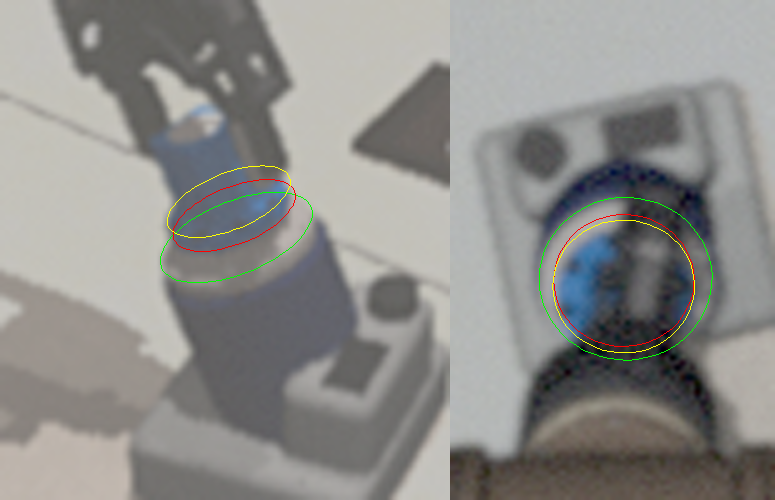

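>>> drive_tool(series=[[[-0.15,0,0],[0,0,0]],[[-0.3,0,0],[0,0,0]],[[-0.4,0,0],[0,0,0]],[[-0.4,0,0],[0,0,0]],[[-0.1,0,0],[0,0,0]]])

```text
time: 9.75
eef_pos: [0.4899, 0.1329, 0.2389]
tcp_rot: [0.649, 0.385, -0.429, 0.497]
contact_force: [-0.4, 0.5, -0.1]
opening: 1.002
```

```bash
python3 - <<'E'
from h import *
axs()
plan(S+AX*.11,RS,n=2)
look("ins3",None)
E
```

```text
t 9.75 p [0.4899 0.1329 0.2389] q [ 0.0357 -0.2782  2.1763  0.0777  0.8997  0.1976] F [-0.3715  0.458  -0.0534] Ftool [-0.0411 -0.4569 -0.3743] op 1.002
d along axis mm 110.97848746710406 lateral(tool) [ 0.0038  2.8969 -1.4728] Faxis 0.039676186147501194
t 9.75 p [0.4899 0.1329 0.2389] q [ 0.0357 -0.2782  2.1763  0.0777  0.8997  0.1976] F [-0.3715  0.458  -0.0534] Ftool [-0.0411 -0.4569 -0.3743] op 1.002
[[0.01, -0.029, 0.015], [-0.06, 0.04, -0.06]], [[0.01, -0.029, 0.014], [-0.07, 0.04, -0.06]], 
left 0.031629651247121825 mm 0.00502946983081877
```

View pics/ins3.png

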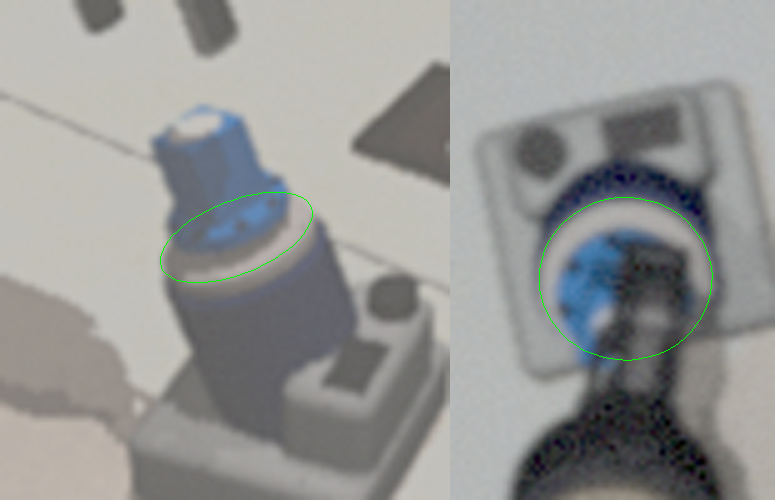

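```bash
python3 - <<'E'
from h import *
s=cam("scene")
for h in (.06,.063,.066,.07): print(h,proj(s,S+AX*h))
for c in [(264.6,144.4)]:
    o,d=ray(s,c); 
    A=np.column_stack([d,-AX]);k=np.linalg.lstsq(A,S-o,rcond=None)[0];q=o+d*k[0];print(k,q,1e3*(q-S-AX*k[1]))
E
```

```text
0.06 [[263.4546 146.1732]]
0.063 [[263.0265 145.1079]]
0.066 [[262.5972 144.0395]]
0.07 [[262.0229 142.6104]]
[1.087  0.0632] [0.5054 0.1388 0.194 ] [2.5212 3.0952 1.1413]
```

```bash
python3 - <<'E'
from h import *
s=cam("scene")
x0,y0,k=240,130,10
im=cv2.resize(s["img"][y0:y0+58,x0:x0+60],(600,580),interpolation=cv2.INTER_CUBIC)[:,:,::-1].copy()
im=np.clip((im/255.)**.6*255,0,255).astype('uint8')
def circ(cn,r,col):
    e1=np.cross(AX,[0,1,0]);e1/=np.linalg.norm(e1);e2=np.cross(AX,e1)
    P=[cn+r*(np.cos(a)*e1+np.sin(a)*e2) for a in np.linspace(0,2*np.pi,60)]
    cv2.polylines(im,[((proj(s,np.array(P))+.5-[x0,y0])*k-.5).astype(int)],True,col,1)
circ(S,.04,(0,255,0))
f=.013
circ(S+AX*f,.032,(0,0,255));circ(S+AX*(f+.008),.032,(0,255,255));circ(S+AX*(f+.052),.012,(0,0,255))
cv2.imwrite("pics/disc.png",im)
E
```

```text
(no output)
```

View pics/disc.png

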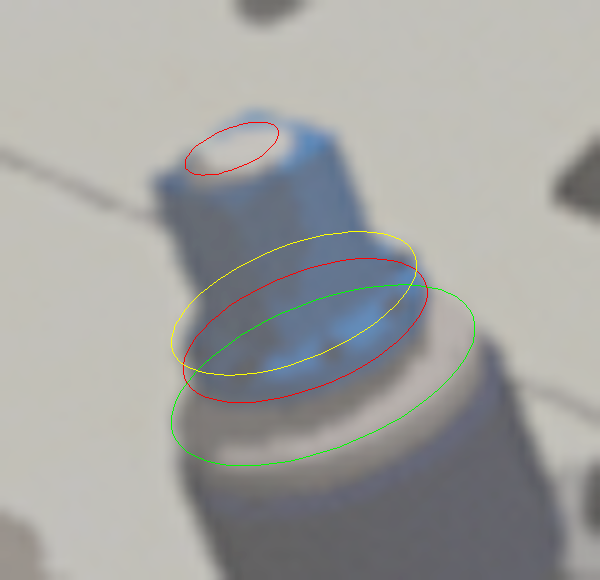

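```bash
python3 - <<'E'
from h import *
plan(S+AX*.09+[.0015,.0015,0],RS,n=4)
E
```

```text
t 9.95 p [0.4889 0.1329 0.2351] q [ 0.0357 -0.2741  2.1793  0.0777  0.8985  0.1975] F [ 0.9886 -0.304   0.0896] Ftool [0.2198 1.0086 0.1108] op 1.004
[[0.092, 0.002, -0.005], [-0.04, 0.04, 0.05]], [[0.092, 0.002, -0.005], [-0.04, 0.04, 0.05]], [[0.092, 0.002, -0.005], [-0.03, 0.04, 0.05]], [[0.092, 0.001, -0.006], [-0.04, 0.04, 0.06]], 
left 0.02342013974164698 mm 0.005164083664381487
```

>>> drive_tool(series=[[[0,0,0],[0,0,0]],[[0,0,0],[0,0,0]],[[0,0,0],[0,0,0]],[[0,0,0],[0,0,0]],[[0,0,0],[0,0,0]]], grip=-1, newtons=60)

```text
time: 10.45
eef_pos: [0.4876, 0.1329, 0.2306]
tcp_rot: [0.646, 0.388, -0.434, 0.494]
contact_force: [0.0, 0.2, 1.1]
opening: 0.142
```

>>> drive_tool(series=[[[0.1,0,-0.01],[0,0,0]],[[0.1,0,-0.01],[0,0,0]],[[0.1,0,0],[0,0,0]],[[0,0,0],[0,0,0]],[[0,0,0],[0,0,0]]])

```text
time: 10.95
eef_pos: [0.4929, 0.1351, 0.2147]
tcp_rot: [0.645, 0.388, -0.434, 0.494]
contact_force: [0.5, -0.0, 0.3]
opening: -0.001
```

```bash
python3 - <<'E'
from h import *
axs()
plan(S+AX*.085+[.0015,.0015,0],RS,n=2)
s=cam("scene")
im=cv2.resize(s["img"][100:200,210:330],(720,600),interpolation=cv2.INTER_CUBIC)
cv2.imwrite("pics/tap0.png",np.clip((im/255.)**.6*255,0,255).astype('uint8')[:,:,::-1])
E
```

```text
t 10.95 p [0.4929 0.1351 0.2147] q [ 0.0406 -0.2355  2.1861  0.078   0.8615  0.1998] F [ 0.4677 -0.0406  0.347 ] Ftool [-0.1801  0.5481 -0.0897] op -0.001
d along axis mm 87.06178860467628 lateral(tool) [ 0.0242 -2.3171 -0.7442] Faxis 0.17300440287901359
t 10.95 p [0.4929 0.1351 0.2147] q [ 0.0406 -0.2355  2.1861  0.078   0.8615  0.1998] F [ 0.4677 -0.0406  0.347 ] Ftool [-0.1801  0.5481 -0.0897] op -0.001
[[0.026, 0.034, -0.01], [-0.09, 0.14, 0.35]], [[0.027, 0.034, -0.01], [-0.09, 0.15, 0.34]], 
left 0.021746806949411925 mm 0.004908156908038172
```

View pics/tap0.png

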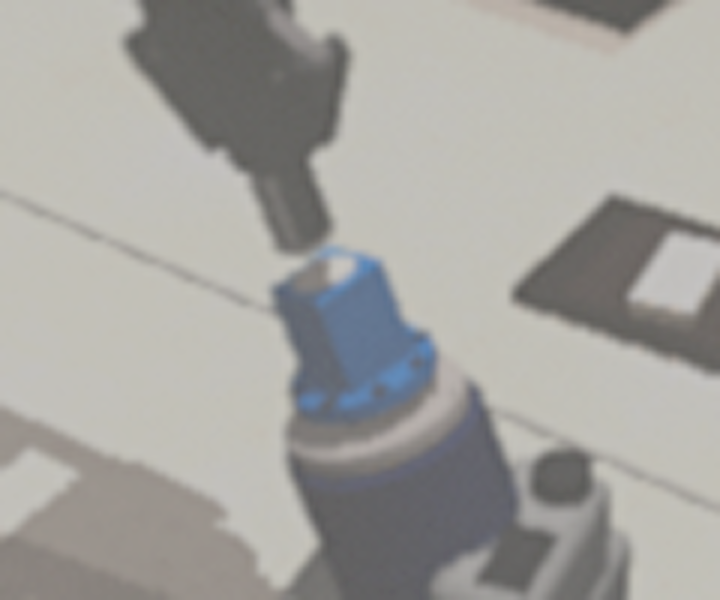

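>>> drive_tool(series=[[[0.02,0.08,-0.02],[-0.2,0.3,0.8]],[[0.04,0,0],[0,0,0]],[[0,0,0],[0,0,0]]])

```text
time: 11.3
eef_pos: [0.4984, 0.1354, 0.2135]
tcp_rot: [0.649, 0.385, -0.427, 0.498]
contact_force: [-0.1, 0.1, -0.5]
opening: 0.002
```

```bash
python3 - <<'E'
from h import *
axs()
plan(S+AX*.08+[.0015,.0015,0],RS,n=2)
E
```

```text
t 11.3 p [0.4984 0.1354 0.2135] q [ 0.0399 -0.2285  2.1853  0.0822  0.8385  0.1922] F [-0.086   0.1359 -0.4663] Ftool [ 0.4187 -0.2554 -0.053 ] op 0.002
d along axis mm 84.13841838464286 lateral(tool) [ 0.0108  2.3055 -1.8506] Faxis -0.4196531096966743
t 11.3 p [0.4984 0.1354 0.2135] q [ 0.0399 -0.2285  2.1853  0.0822  0.8385  0.1922] F [-0.086   0.1359 -0.4663] Ftool [ 0.4187 -0.2554 -0.053 ] op 0.002
[[0.047, -0.012, 0.001], [0.02, -0.02, -0.11]], [[0.048, -0.013, 0.002], [0.02, -0.03, -0.12]], 
left 0.019087623287808247 mm 0.003975665419948102
```

>>> drive_tool(series=[[[0.04,-0.02,0],[0,0,-0.2]],[[0.04,0,0],[0,0,0]],[[0,0,0],[0,0,0]]])

```text
time: 11.6
eef_pos: [0.4989, 0.136, 0.2093]
tcp_rot: [0.648, 0.386, -0.428, 0.497]
contact_force: [0.5, -0.1, 0.0]
opening: 0.003
```

```bash
python3 - <<'E'
from h import *
axs()
E
```

```text
t 11.6 p [0.4989 0.136  0.2093] q [ 0.0406 -0.2203  2.1863  0.0836  0.8327  0.1914] F [ 0.5389 -0.1357  0.0333] Ftool [0.1388 0.538  0.0355] op 0.003
d along axis mm 79.97821545559445 lateral(tool) [ 0.0026  1.3566 -1.8994] Faxis -0.13849834937000108
```

>>> drive_tool(series=[[[0.04,0,0],[0,0,0]],[[0.03,0,0],[0,0,0]]])

```text
time: 11.8
eef_pos: [0.5002, 0.1363, 0.206]
tcp_rot: [0.648, 0.386, -0.428, 0.497]
contact_force: [-0.8, 0.3, -0.0]
opening: 0.001
```

```bash
python3 - <<'E'
from h import *
axs()
E
```

```text
t 11.8 p [0.5002 0.1363 0.206 ] q [ 0.0412 -0.2129  2.1867  0.084   0.8245  0.1912] F [-0.7749  0.3384 -0.0371] Ftool [-0.199  -0.7998 -0.1923] op 0.001
d along axis mm 76.36542237342191 lateral(tool) [ 0.0033  1.4818 -1.9406] Faxis 0.19850185007788104
```

Contact is imminent; 1–2 mm steps now.

>>> drive_tool(series=[[[0.03,0,0],[0,0,0]]])

```text
time: 11.9
eef_pos: [0.5008, 0.1364, 0.2047]
tcp_rot: [0.648, 0.386, -0.428, 0.497]
contact_force: [-4.6, -1.0, 8.8]
opening: 0.003
```

```bash
python3 - <<'E'
from h import *
axs()
E
```

```text
t 11.9 p [0.5008 0.1364 0.2047] q [ 0.0414 -0.2098  2.1866  0.0841  0.8212  0.1911] F [-4.6126 -0.9648  8.8109] Ftool [-9.8932 -1.3085  0.5021] op 0.003
d along axis mm 74.95766695698875 lateral(tool) [ 0.004   1.6479 -1.9928] Faxis 9.891138366870342
```

>>> drive_tool(series=[[[0.03,0,0],[0,0,0]]])

```text
time: 12.0
eef_pos: [0.5021, 0.1366, 0.205]
tcp_rot: [0.649, 0.386, -0.427, 0.498]
contact_force: [-4.3, -0.6, 10.0]
opening: -0.001
```

```bash
python3 - <<'E'
from h import *
axs()
E
```

```text
t 12.0 p [0.5021 0.1366 0.205 ] q [ 0.0417 -0.2077  2.1847  0.0841  0.819   0.191 ] F [-4.2802 -0.572   9.9597] Ftool [-10.8325  -0.7     -0.1026] op -0.001
d along axis mm 74.7537597789046 lateral(tool) [ 0.0125  2.8858 -2.3841] Faxis 10.830414016640061
```

>>> drive_tool(series=[[[0.03,0,0],[0,0,0]]])

```text
time: 12.1
eef_pos: [0.5033, 0.1367, 0.2053]
tcp_rot: [0.649, 0.386, -0.427, 0.498]
contact_force: [-4.3, -1.2, 6.5]
opening: -0.003
```

```bash
python3 - <<'E'
from h import *
axs()
E
```

```text
t 12.1 p [0.5033 0.1367 0.2053] q [ 0.042  -0.2059  2.1828  0.0839  0.8172  0.1909] F [-4.2841 -1.187   6.5266] Ftool [-7.6614 -1.6472  0.9738] op -0.003
d along axis mm 74.68954238129491 lateral(tool) [ 0.0249  4.0637 -2.7877] Faxis 7.6514796050868314
```

>>> drive_tool(series=[[[-0.06,0,0],[0,0,0]],[[0,-0.06,0.02],[0,0,0]],[[0,0,0],[0,0,0]]])

```text
time: 12.4
eef_pos: [0.4994, 0.1361, 0.2076]
tcp_rot: [0.649, 0.385, -0.426, 0.498]
contact_force: [0.2, -0.1, 0.8]
opening: -0.0
```

```bash
python3 - <<'E'
from h import *
axs()
plan(S+AX*.077+[.0015,.0015,0],RS,n=1)
E
```

```text
t 12.4 p [0.4994 0.1361 0.2076] q [ 0.0409 -0.2193  2.1897  0.084   0.823   0.1902] F [ 0.2404 -0.1322  0.7786] Ftool [-0.6583  0.4976 -0.0209] op -0.0
d along axis mm 78.11988917684978 lateral(tool) [ 0.0111  1.2694 -1.8289] Faxis 0.6612382401091208
t 12.4 p [0.4994 0.1361 0.2076] q [ 0.0409 -0.2193  2.1897  0.084   0.823   0.1902] F [ 0.2404 -0.1322  0.7786] Ftool [-0.6583  0.4976 -0.0209] op -0.0
[[0.035, -0.004, 0.002], [0.09, -0.12, -0.33]], 
left 0.023114327735596636 mm 0.0022722017971148617
```

>>> drive_tool(series=[[[0.05,-0.01,0],[0.1,-0.1,-0.3]],[[0.07,-0.02,0.01],[0,0,0]]])

```text
time: 12.6
eef_pos: [0.5004, 0.1365, 0.2025]
tcp_rot: [0.649, 0.386, -0.428, 0.497]
contact_force: [-5.4, -1.5, 10.3]
opening: -0.001
```

```bash
python3 - <<'E'
from h import *
axs()
E
```

```text
t 12.6 p [0.5004 0.1365 0.2025] q [ 0.0419 -0.2083  2.1899  0.0836  0.8156  0.1924] F [-5.4424 -1.5344 10.3104] Ftool [-11.6235  -1.477    0.9957] op -0.001
d along axis mm 72.9618076857183 lateral(tool) [ 0.0024  0.5531 -1.6615] Faxis 11.61968115778165
```

>>> drive_tool(series=[[[0.06,-0.03,0.01],[0,0,0]]])

```text
time: 12.7
eef_pos: [0.5011, 0.1366, 0.2011]
tcp_rot: [0.649, 0.385, -0.427, 0.498]
contact_force: [-5.4, -1.2, 10.8]
opening: -0.002
```

```bash
python3 - <<'E'
from h import *
axs()
E
```

```text
t 12.7 p [0.5011 0.1366 0.2011] q [ 0.0421 -0.2064  2.1913  0.084   0.8094  0.1917] F [-5.3873 -1.157  10.7547] Ftool [-11.9979  -1.3326   0.5469] op -0.002
d along axis mm 71.4934141682992 lateral(tool) [ 0.0057  0.6706 -1.7152] Faxis 11.990603418854553
```

>>> drive_tool(series=[[[0.06,-0.03,0.01],[0,0,-0.1]]])

```text
time: 12.8
eef_pos: [0.5018, 0.1368, 0.2002]
tcp_rot: [0.65, 0.385, -0.426, 0.498]
contact_force: [-6.0, -0.5, 12.8]
opening: -0.002
```

```bash
python3 - <<'E'
from h import *
axs()
E
```

```text
t 12.8 p [0.5018 0.1368 0.2002] q [ 0.0422 -0.2041  2.1915  0.085   0.8055  0.1906] F [-6.0025 -0.5073 12.8326] Ftool [-14.1082  -1.3576  -0.2844] op -0.002
d along axis mm 70.39920800124506 lateral(tool) [ 0.0107  1.0299 -1.8694] Faxis 14.10011486540042
```

>>> drive_tool(series=[[[0.06,-0.03,0.01],[0,0,-0.1]]])

```text
time: 12.9
eef_pos: [0.5027, 0.1369, 0.1997]
tcp_rot: [0.65, 0.385, -0.426, 0.498]
contact_force: [-6.7, -0.8, 11.9]
opening: -0.0
```

```bash
python3 - <<'E'
from h import *
axs()
E
```

```text
t 12.9 p [0.5027 0.1369 0.1997] q [ 0.0422 -0.2021  2.1911  0.0858  0.802   0.1894] F [-6.7289 -0.8242 11.8714] Ftool [-13.4821  -2.2466   0.2707] op -0.0
d along axis mm 69.62575309319715 lateral(tool) [ 0.02    1.6713 -2.1033] Faxis 13.46297917237404
```

>>> drive_tool(series=[[[0.06,-0.03,0.01],[0,0,-0.1]]])

```text
time: 13.0
eef_pos: [0.5036, 0.1371, 0.1994]
tcp_rot: [0.65, 0.385, -0.425, 0.499]
contact_force: [-7.0, -1.7, 12.6]
opening: 0.001
```

```bash
python3 - <<'E'
from h import *
axs()
E
```

```text
t 13.0 p [0.5036 0.1371 0.1994] q [ 0.0423 -0.2003  2.1905  0.0867  0.7987  0.188 ] F [-7.0336 -1.7429 12.6357] Ftool [-14.3772  -2.0661   1.0953] op 0.001
d along axis mm 69.02628443986205 lateral(tool) [ 0.0336  2.4068 -2.392 ] Faxis 14.35144464990295
```

>>> drive_tool(series=[[[-0.08,-0.03,0.01],[0,0,-0.3]],[[0,-0.03,0.01],[0,0,-0.3]],[[0,0,0],[0,0,0]]])

```text
time: 13.3
eef_pos: [0.4992, 0.1364, 0.202]
tcp_rot: [0.648, 0.388, -0.427, 0.496]
contact_force: [0.2, -0.1, 0.4]
opening: -0.002
```

```bash
python3 - <<'E'
from h import *
axs()
plan(S+AX*.071+[.0015,.0015,0],RS,n=1)
E
```

```text
t 13.3 p [0.4992 0.1364 0.202 ] q [ 0.0396 -0.2104  2.1922  0.0901  0.8181  0.1838] F [ 0.1764 -0.1467  0.3652] Ftool [-0.2958  0.3077  0.0615] op -0.002
d along axis mm 72.9928654807043 lateral(tool) [ 0.0065 -0.7315 -1.3556] Faxis 0.2951968705134438
t 13.3 p [0.4992 0.1364 0.202 ] q [ 0.0396 -0.2104  2.1922  0.0901  0.8181  0.1838] F [ 0.1764 -0.1467  0.3652] Ftool [-0.2958  0.3077  0.0615] op -0.002
[[0.052, 0.036, -0.007], [0.11, -0.24, 0.07]], 
left 0.017063529219727803 mm 0.004791935130848372
```

Now a firmer tap, with the approach first.

>>> drive_tool(series=[[[0.05,0.02,0],[0.1,-0.2,0]],[[0.08,-0.01,0],[0,0,0]]])

```text
time: 13.5
eef_pos: [0.5023, 0.1368, 0.1968]
tcp_rot: [0.648, 0.387, -0.429, 0.497]
contact_force: [-8.0, -1.7, 14.7]
opening: 0.002
```

```bash
python3 - <<'E'
from h import *
axs()
E
```

```text
t 13.5 p [0.5023 0.1368 0.1968] q [ 0.0422 -0.1953  2.1898  0.0847  0.8052  0.191 ] F [-7.9997 -1.6999 14.7275] Ftool [-16.6358  -2.4623   0.9858] op 0.002
d along axis mm 67.01022407102339 lateral(tool) [ 0.0005  0.419  -1.4815] Faxis 16.63631798793155
```

>>> drive_tool(series=[[[0.09,-0.04,0.02],[0,0,-0.2]]])

```text
time: 13.6
eef_pos: [0.5039, 0.1368, 0.1964]
tcp_rot: [0.648, 0.387, -0.428, 0.497]
contact_force: [-15.3, -1.9, 30.9]
opening: -0.002
```

```bash
python3 - <<'E'
from h import *
axs()
E
```

```text
t 13.6 p [0.5039 0.1368 0.1964] q [ 0.0416 -0.1917  2.1879  0.0865  0.8018  0.188 ] F [-15.3055  -1.9087  30.8555] Ftool [-34.2506  -4.1034   0.1549] op -0.002
d along axis mm 66.07400031316874 lateral(tool) [ 0.0049  1.7524 -1.7005] Faxis 34.2458494946125
```

>>> drive_tool(series=[[[-0.06,-0.04,0.02],[0,0,0]],[[-0.03,-0.02,0],[0,0,0]],[[0,0,0],[0,0,0]]])

```text
time: 13.9
eef_pos: [0.5001, 0.1361, 0.2002]
tcp_rot: [0.649, 0.386, -0.427, 0.497]
contact_force: [-0.0, 0.1, 0.1]
opening: -0.001
```

```bash
python3 - <<'E'
from h import *
axs()
plan(S+AX*.068+[.0015,.0015,0],RS,n=1)
E
```

```text
t 13.9 p [0.5001 0.1361 0.2002] q [ 0.0406 -0.2072  2.1934  0.0861  0.8102  0.1879] F [-0.046   0.1494  0.1073] Ftool [-0.1049 -0.0397 -0.1529] op -0.001
d along axis mm 71.01139450480692 lateral(tool) [ 0.001  -0.3758 -0.9904] Faxis 0.10509012155444217
t 13.9 p [0.5001 0.1361 0.2002] q [ 0.0406 -0.2072  2.1934  0.0861  0.8102  0.1879] F [-0.046   0.1494  0.1073] Ftool [-0.1049 -0.0397 -0.1529] op -0.001
[[0.073, 0.029, -0.014], [0.06, -0.12, -0.15]], 
left 0.03033332435199524 mm 0.005632056739958264
```

Confirm with gentle taps.

>>> drive_tool(series=[[[0.05,0.02,-0.01],[0,0,0]],[[0.04,0,0],[0,0,0]]])

```text
time: 14.1
eef_pos: [0.5026, 0.1368, 0.1962]
tcp_rot: [0.649, 0.386, -0.428, 0.497]
contact_force: [-9.4, -2.8, 15.9]
opening: 0.006
```

```bash
python3 - <<'E'
from h import *
axs()
E
```

```text
t 14.1 p [0.5026 0.1368 0.1962] q [ 0.0419 -0.1949  2.1909  0.0862  0.8013  0.1884] F [-9.3782 -2.7584 15.9475] Ftool [-18.331   -3.1022   2.0575] op 0.006
d along axis mm 66.33708289402159 lateral(tool) [ 0.0037  0.5417 -1.5309] Faxis 18.32181260168455
```

>>> drive_tool(series=[[[0.04,-0.01,0],[0,0,0]]])

```text
time: 14.2
eef_pos: [0.5036, 0.1371, 0.1965]
tcp_rot: [0.649, 0.386, -0.427, 0.498]
contact_force: [-12.6, -3.4, 19.6]
opening: -0.005
```

```bash
python3 - <<'E'
from h import *
axs()
E
```

```text
t 14.2 p [0.5036 0.1371 0.1965] q [ 0.0427 -0.193   2.189   0.0857  0.8004  0.1887] F [-12.6022  -3.3776  19.5937] Ftool [-22.8886  -4.794    2.6956] op -0.005
d along axis mm 66.26375095229459 lateral(tool) [ 0.0077  1.4544 -2.0298] Faxis 22.8704364987643
```

>>> drive_tool(series=[[[0.06,-0.03,0.01],[0,0,0]]])

```text
time: 14.3
eef_pos: [0.5044, 0.1373, 0.1967]
tcp_rot: [0.649, 0.386, -0.426, 0.499]
contact_force: [-13.5, -1.3, 21.7]
opening: -0.001
```

```bash
python3 - <<'E'
from h import *
axs()
E
```

```text
t 14.3 p [0.5044 0.1373 0.1967] q [ 0.043  -0.1923  2.1884  0.0855  0.7977  0.1881] F [-13.5221  -1.2832  21.745 ] Ftool [-25.0725  -5.3354   0.4902] op -0.001
d along axis mm 66.19354361278596 lateral(tool) [ 0.0174  2.266  -2.3456] Faxis 25.042803973281277
```

>>> drive_tool(series=[[[-0.1,0,0],[0,0,0]],[[-0.4,0,0],[0,0,0]],[[-0.6,0,0],[0,0,0]],[[-0.8,0,0],[0,0,0]],[[-0.8,0,0],[0,0,0]]])

```text
time: 14.8
eef_pos: [0.455, 0.1267, 0.3169]
tcp_rot: [0.644, 0.391, -0.433, 0.495]
contact_force: [0.9, 1.0, 0.9]
opening: -0.001
```

>>> drive_tool(series=[[[-0.3,0.3,0.7],[0,0,0]],[[-0.3,0.3,0.7],[0,0,0]],[[-0.1,0.3,0.7],[0,0,0]],[[0,0,0],[0,0,0]],[[0,0,0],[0,0,0]]])

```text
time: 15.3
eef_pos: [0.4685, 0.0097, 0.3555]
tcp_rot: [0.646, 0.389, -0.429, 0.498]
contact_force: [0.1, 0.2, 0.0]
opening: -0.001
```

```bash
python3 - <<'E'
from h import *
axs()
s=cam("scene");t=cam("top")
im=cv2.resize(s["img"],(560,420))
cv2.imwrite("pics/end_s.png",s["img"][:,:,::-1])
out=[]
for c,x0,y0 in((s,235,135),(t,205,185)):
    k=6
    im=cv2.resize(c["img"][y0:y0+65 if c is s else y0+65,x0:x0+65],(390,390),interpolation=cv2.INTER_CUBIC)[:,:,::-1].copy()
    im=np.clip((im/255.)**.6*255,0,255).astype('uint8')
    def circ(cn,r,col):
        e1=np.cross(AX,[0,1,0]);e1/=np.linalg.norm(e1);e2=np.cross(AX,e1)
        P=[cn+r*(np.cos(a)*e1+np.sin(a)*e2) for a in np.linspace(0,2*np.pi,60)]
        cv2.polylines(im,[((proj(c,np.array(P))+.5-[x0,y0])*k-.5).astype(int)],True,col,1)
    f=.003
    circ(S,.04,(0,255,0));circ(S+AX*f,.032,(0,0,255));circ(S+AX*(f+.008),.032,(0,255,255));circ(S+AX*(f+.052),.012,(0,0,255))
    out.append(im)
cv2.imwrite("pics/end.png",np.hstack(out))
E
```

```text
t 15.3 p [0.4685 0.0097 0.3555] q [-0.2828 -0.4509  2.0893  0.177   1.204  -0.1305] F [0.1331 0.1759 0.0241] Ftool [ 0.0345  0.0957 -0.1972] op -0.001
d along axis mm 236.88782613202162 lateral(tool) [ -0.1777  44.5541 106.4998] Faxis -0.034923254488704106
```

View pics/end.png

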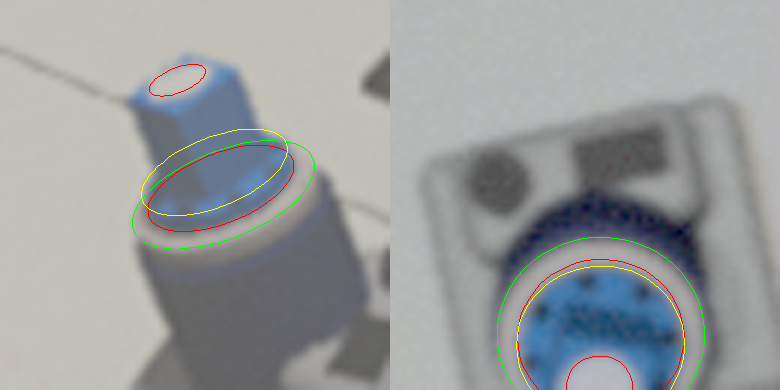

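View pics/end_s.png

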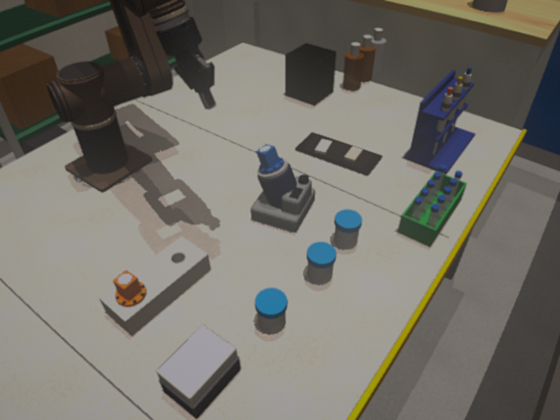

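The head sits straight, with its flange about 3 mm above the collar, in both views. The orange head and the other bench things have not moved, and the arm is clear.

```bash
python3 -c "
from plant import ctrl
print(ctrl.sign_off())"
```

```text
the job is handed in; nothing more can be done
None
```

The blue head is fitted to the rotator and the job is handed in, at about 15.4 s of the 48 s allowed. I took it from the dock, set it loosely in the socket with the flange about 12–13 mm above the collar, let go, and tapped it down with the closed fingertips.

- **Feeling the bottom:** The head slid in at about 12–17 N. The force then jumped to 34 N with the flange about 3 mm above the collar. Two further presses, at 23 and 25 N, gave no more travel (within about 0.2 mm).
- **Drive:** The 34 N peak is close to the roughly 35 N at which the drive starts to give. I have no direct reading of the drive's sink or of the seat pin, so both are inferred from force and travel.
- **Slip while tapping:** During the first taps the fingertips drifted a few millimetres sideways on the disc. I backed off and recentred before the final taps.
- **Last pictures:** The head stood on the socket axis in both camera views, with the flange about 3 mm above the collar. In the scene view the orange head and the other bench things looked unmoved. The arm was well clear, with the measured force near zero.

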